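Seat the pink dish in the dish reader and start the scan

ROBOT

A 7-joint arm with a two-finger parallel gripper is mounted at the origin on a cart in front of the work surface, level with it; the furniture and walls round the work are solid. World frame = base frame: x ahead of the robot, y to its left, z up, the work surface at z = 0. Lengths are in mm, angles in rad, forces in N, time in s.
With the tool pointing down it reaches from about 400 to 875 mm from the base axis. Payload 19.3 kg.
Tool frame: the origin (TCP) lies at the very end of the fingers, on their centre line; the grasp point (between the pads) lies 19 mm behind it (grip_point_offset is the z of the grasp point in the tool frame, in mm); z points along the fingers, y is the line along which they close (so a half turn about z gives the same grasp; the last joint's range is limited). The gripper opens to 85 mm and grips with 20 to 120 N. Pads are 22 mm wide; open, the fingers measure 114 mm over their backs; the gripper's body (76 mm by 85 mm) begins 54 mm behind the grasp point. The pads swing forward as they close: fully open they stand 13 mm farther back than shut.
Start: joints at [-1.26, 0.521, -0.036, 1.599, 0.021, 1.021, -0.113], TCP at [232.307, 580.214, 231.291] pointing down, gripper open.
Joint ranges: [-2.91, 2.91], [-0.3, 2.13], [-1.5, 1.42], [0.17, 2.43], [-1.26, 4.41], [0.16, 1.93], [-2.52, 2.52]. Speed limits (rad/s): [1.89, 1.89, 2.39, 2.39, 3.01, 3.01, 3.01].

INTERFACE

Orientations are given as a 3x3 rotation matrix whose columns are the frame's x, y, z axes.
In Python, from workcell import movep, movel, goto_joints, open_gripper, clamp, wait, inverse_kinematics, read_state, camera, PlanningError, finish_job, grip_point_offset gives the robot as it stands. Calls block until the motion is done:
- movep(position, orientation): joint-space move of the TCP to a pose.
- movel(position, frame=None, max_speed=150, guard=None): straight line of the TCP; frame=None keeps the orientation; max_speed is the mean speed in mm/s. With guard (N) it stops when the force on the tool has changed by that much, and returns True; else False.
- goto_joints(angles): joint-space move.
- open_gripper() and clamp(): open the fingers fully, or close them until they stop; the grip force is fixed at half the most.
- wait(seconds).
- inverse_kinematics(position, orientation): joint angles nearest the present ones, or None.
- read_state(): the state.
- camera(name): name is "scene" or "top" or "wrist"; returns a dict with "image" (400x640x3 uint8, blue, green, red), "range_z" (400x640 float32, mm along the optical axis (not along the pixel's ray), 0 where there is no reading), "fx", "fy", "cx", "cy" (pixels), "dist_coeffs" ([k1, k2, p1, p2, k3] as OpenCV has them; the pictures are not rectified), "cam_to_world" (4x4, takes a point from camera to world coordinates). Camera axes: x right, y up, looking along -z (the intrinsics and any distortion apply to the point x, -y, -z); pixel columns grow to the right and rows downward; lengths in mm; the calibration is good to about 2 mm. A picture is of the moment at which its call begins.
A pose or a line that the arm cannot do raises PlanningError and nothing moves.
- finish_job(): hands the job in; it is judged then, once.
The state is a dict: "time": time; "qpos": joint angles; "qvel": joint speeds; "joint_efforts": joint torques, N m; "eef_pos": TCP position; "tool_rot": TCP orientation; "ft_force": force on the tool from outside, world axes, zero at the start; "torque": the same for the moment, N m; "finger_gap": finger opening in mm; "gripper_force": force on a finger pad.
Only numpy, scipy, OpenCV 4.12 (cv2) and the standard library are available. Lean on these libraries where they do the work, as an engineer would, in place of code of your own. Each camera call takes 0.05 s, during which the arm holds its last target. There are 200 camera calls.

TASK

Without gripping or lifting it, push the dish of pink agar across the reader's deck until it touches the steel rail, then slide it along the rail towards the end stop, past the sprung roller, until it sits fully home in the corner over the dark round reading window with the roller closed behind it. Then press the green start key and let it come back up. Push the dish lightly, and leave the yellow dish, the red stopper and the yellow-lidded cup in front of the reader where they are.

Things in the scene. Friction and masses are not known exactly. Their poses are not given: they have to be found in the camera images.
- reader: Low light grey dish reader with aluminium deck, fixed, 180 x 248 mm. Origin on the bench; the deck is 20 mm above it and spans x -90..90, y -140..108 mm in its frame. Its x axis points across the deck to the rail, its y axis along the rail away from the end stop. Two dishes wait on the near part, near x = -45 mm, one near y = -18, one near y = +56 mm.
- window (a point): Centre of the dark round reading window (54 mm across), on the deck surface in the corner pocket, at reader (45, -96, 20) mm. A dish fully home has its centre here.
- rail (a point): Point at the foot of the steel rail's inner face, on the deck, at reader (74, -10, 20) mm. The rail's face lies at reader x = +74 mm from y = -135 to +100, and it stands 10 mm above the deck. A dish touching the rail has its centre at reader x = +45 mm.
- end_stop (a point): Point at the foot of the end stop's inner face, on the deck, at reader (45, -125, 20) mm. The face lies at reader y = -125 mm from x = +20 to +84, 10 mm high. Its corner with the rail is the pocket.
- dish_pink: Small closed round petri dish with clear lid and pink-red agar, 58 mm across (29 mm radius from 4 mm above its base up), 15 mm high, about 30 g, loose; slides with under 0.5 N. Origin at the centre of its underside, z up. Rail and stop are rigid: meet them at 30 mm/s or slower and stop there. More than 36 N on the dish (both fingers added up) would crack it.
- dish_yellow: The same dish with pale yellow agar, loose; it waits beside the pink one (either may be nearer the pocket) and stays there.
- catch (a joint): Sprung arm with a 10 mm white roller on its tip, on the open side of the pocket; rad. 0 = closed against its stop with no dish. A dish pushed along the rail swings the roller aside to about 0.23 (this takes some 2 to 5 N), then the roller closes behind the dish and presses it into the corner; with the dish home it reads about 0.05.
- catch_roller (a point): Centre of the catch's roller (radius 5 mm, 5.7 to 12.7 mm above the deck). With the catch closed and no dish it stands at reader (20, -78) mm: 25 mm from the lane's middle line on the side away from the rail, 18 mm short of the window centre.
- start_key (a joint): Travel of the green start key in m: 0 up, 0.005 fully down, pressed straight down; springs back; 4 N fully down; it counts as pressed beyond 0.003.
- start_key_top (a point): Centre of the top face of the green start key (22 mm across), at reader x = -62, y = -80 mm.
- sample_cup_1: Sample cup with yellow screw lid, 61 mm across, 62 mm high, loose on the bench on the robot's side of the reader. Origin at the centre of its underside.
- red_stopper: Red rubber stopper, 31 mm across, 26 mm high, loose on the rusty steel plate (23 mm high) left of the reader. Origin at the centre of its underside.
Mind the look-alikes: they are no part of the job. What is shaped like the dish_pink but purple is not meant.

How it is judged (in metres and radians):
On the way, in this order (a step that is already met when the one before it is completed fails the run):
1. the pink dish touches the rail (within 3 mm) before it reaches the roller (x of dish_pink in the frame of reader above 0.042 m and y of dish_pink in the frame of reader above -0.045 m), for 0.1 s.
2. the pink dish is home in the corner, within 3 mm of the window centre, the roller closed behind it (horizontal distance between dish_pink and window below 0.003 m and value of joint catch below 0.15 rad), for 0.2 s.
3. the green start key is pressed beyond 3 mm (value of joint start_key above 0.003 m), for 0.05 s.
At the end, for the whole second after the job is handed in: The pink dish lies flat on the deck at rest, its centre within 3 mm of the window centre in plan, the catch closed behind it (below 0.15 rad), the start key up again (after having been pressed), and the yellow dish within 15 mm of where it started (all of step 2 and z of dish_pink in the frame of reader below 0.023 m and angle between dish_pink's own z axis and vertical below 0.06 rad and linear speed of dish_pink below 0.01 m/s and value of joint start_key below 0.0015 m and distance of dish_yellow from where it was at the start of the episode below 0.015 m); the robot touches nothing.
It fails at once if the pink dish is lifted more than 8 mm off the deck or tipped more than 20 degrees (z of dish_pink in the frame of reader above 0.028 m or angle between dish_pink's own z axis and vertical above 0.35 rad).
It fails at once if the pink dish is gripped, or pushed with more than 36 N (the contact forces of both fingers added up) (contact force between the fingers and dish_pink above 36 N).
It fails at once if the yellow dish is moved more than 15 mm (distance of dish_yellow from where it was at the start of the episode above 0.015 m).
It fails at once if the yellow-lidded cup or the red stopper is moved more than 20 mm (distance of any of sample_cup_1, red_stopper from where it was at the start of the episode above 0.02 m).
It also fails if it takes over 48 s, if anything falls off the work surface, if the arm or the gripper's body presses on something with over 40 N, if the wrist force passes 120 N, or if a joint passes its speed limit or range.

## Working session

There is one attempt and no reset: what is moved stays moved. The work goes in short steps, each a Python script; the robot and the scene stay as the last script left them, time stands still between calls to the robot, and variables do not carry over. Pictures are saved under pics/ and viewed, at most 10 in all, crops included, and the job is handed in when it is done.

```bash
mkdir -p pics; ls
python3 - <<'E'
from workcell import *
import cv2,pickle
for n in("top","scene"):
    c=camera(n); cv2.imwrite(f"pics/{n}0.png",c["image"]); pickle.dump(c,open(f"{n}0.pkl","wb")); print(n,c["fx"],c["dist_coeffs"],c["cam_to_world"])
print(read_state())
E
```

```text
pics
top 391.1016485814418 [0.02363493 0.         0.         0.         0.        ] [[ 1.56191086e-02  9.91759351e-01 -1.27159089e-01  3.23950685e+02]
 [-9.99696361e-01  1.79135359e-02  1.69201490e-02 -3.29891190e+02]
 [ 1.90585849e-02  1.26856201e-01  9.91738007e-01  9.35756177e+02]
 [ 0.00000000e+00  0.00000000e+00  0.00000000e+00  1.00000000e+00]]
scene 458.2654997088281 [-0.0271681  0.         0.         0.         0.       ] [[ 7.81224323e-01  3.92819645e-01 -4.85161091e-01 -1.08179316e+02]
 [-6.24002304e-01  4.69493438e-01 -6.24657535e-01 -1.07904535e+03]
 [-1.75978023e-02  7.90739298e-01  6.11900057e-01  7.75958686e+02]
 [ 0.00000000e+00  0.00000000e+00  0.00000000e+00  1.00000000e+00]]
{'time': 0.1, 'qpos': array([-1.26022038,  0.52198311, -0.03629246,  1.59993795,  0.0212198 ,
        1.02108644, -0.11276074]), 'qvel': array([-0.00060393, -0.00305067, -0.00238656, -0.00238872, -0.00059172,
        0.00128034,  0.00036859]), 'joint_efforts': array([ 1.66020836e-03, -9.28482056e+01,  1.98313393e+00, -3.70534623e+01,
        1.81064912e-02,  5.22785936e-03,  2.35788451e-05]), 'eef_pos': array([232.221264  , 579.94042814, 230.77047121]), 'tool_rot': array([[-9.28379557e-01,  3.71633311e-01, -2.82904712e-04],
       [ 3.71633404e-01,  9.28379035e-01, -9.90086017e-04],
       [-1.05306141e-04, -1.02431246e-03, -9.99999470e-01]]), 'ft_force': array([ 0.66719262, -0.35523397,  0.30893675]), 'torque': array([0.02949461, 0.01057293, 0.02921929]), 'gripper_force': 0.0, 'finger_gap': 85.41305388600564}
```

View pics/top0.png

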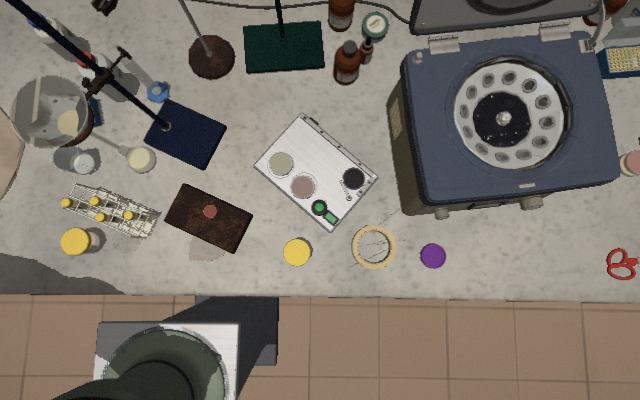

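View pics/scene0.png

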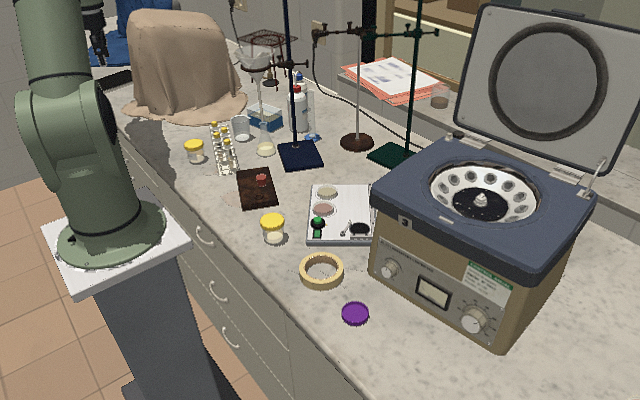

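Candidates for the pink dish in the top view: the pink-red dish at (302,187), the pale yellow dish at (281,163), the purple disc at (433,256) and the red stopper at (209,211). By the description it is (302,187), on the deck next to the yellow dish. I'll check this in a crop and measure.

```bash
cat > h.py <<'E'
import numpy as np,cv2,pickle
def ray(c,px,z):
    px=np.asarray(px,float).reshape(-1,1,2)
    K=np.array([[c["fx"],0,c["cx"]],[0,c["fy"],c["cy"]],[0,0,1]])
    u=cv2.undistortPoints(px,K,np.array(c["dist_coeffs"])).reshape(-1,2)
    M=np.array(c["cam_to_world"]); d=np.c_[u[:,0],-u[:,1],-np.ones(len(u))]@M[:3,:3].T
    o=M[:3,3]; return o+d*((z-o[2])/d[:,2])[:,None]
E
python3 - <<'E'
from h import *
c=pickle.load(open("top0.pkl","rb")); im=c["image"]
cr=im[100:270,235:395]; cv2.imwrite("pics/crop0.png",cv2.resize(cr,None,fx=3.5,fy=3.5,interpolation=cv2.INTER_CUBIC))
for n,p,z in[("pink",(302,187),35),("yel",(281,163),35),("win",(353,179),20),("key",(319,207),30),("cup",(297,252),62),("stop",(209,211),49)]:
    print(n,ray(c,p,z)[0].round(1), im[p[1],p[0]], cv2.cvtColor(im[p[1]:p[1]+1,p[0]:p[0]+1],cv2.COLOR_BGR2HSV)[0,0])
hsv=cv2.cvtColor(im,cv2.COLOR_BGR2HSV)
print([hsv[y,x].tolist() for x,y in[(270,180),(330,160),(300,140),(240,180),(330,250),(300,220),(325,190)]])
E
```

```text
pink [ 465.7 -301.1   35. ] [119 123 144] [  5  44 144]
yel [ 521.7 -250.8   35. ] [133 155 161] [ 24  44 161]
win [ 489.6 -421.5   20. ] [44 44 45] [ 0  6 45]
key [ 420.2 -341.6   30. ] [100 162  83] [ 66 124 162]
cup [ 315.9 -294.1   62. ] [ 93 197 224] [ 24 149 224]
stop [404.7 -92.9  49. ] [ 69  79 133] [  5 123 133]
[[113, 9, 115], [13, 9, 209], [13, 11, 204], [21, 30, 180], [23, 25, 171], [21, 23, 174], [15, 9, 215]]
```

View pics/crop0.png

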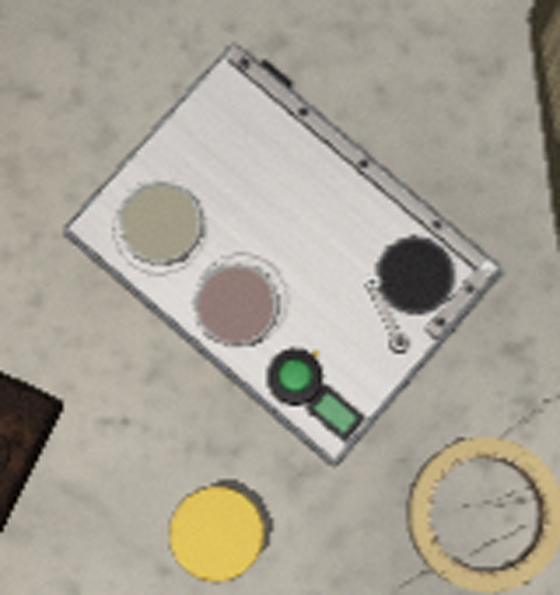

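The crop confirms it: the pink dish (crop 237,303) is beside the yellow one (160,224). The window is at (415,275), the key at (295,376) and the roller arm between them.

```bash
cat >> h.py <<'E'
def blob(m,roi):
    x0,y0,x1,y1=roi; k=np.zeros(m.shape,np.uint8); k[y0:y1,x0:x1]=m[y0:y1,x0:x1]
    n,l,s,ce=cv2.connectedComponentsWithStats(k); i=1+np.argmax(s[1:,4]); return ce[i],s[i,4]
E
python3 - <<'E'
from h import *
c=pickle.load(open("top0.pkl","rb")); im=c["image"]; hsv=cv2.cvtColor(im,cv2.COLOR_BGR2HSV)
h,s,v=[hsv[...,i].astype(int) for i in range(3)]; R=(255,115,380,235)
B={}
B["win"]=blob((v<90).astype(np.uint8),(338,162,370,195)),20
B["key"]=blob(((h>45)&(h<90)&(s>60)).astype(np.uint8),(308,197,328,215)),30
B["pink"]=blob(((s>25)&((h<12)|(h>168))).astype(np.uint8),(285,170,320,203)),32
B["yel"]=blob(((s>25)&(h>15)&(h<40)).astype(np.uint8),(265,148,297,180)),32
W={}
for n,((p,a),z) in B.items():
    W[n]=ray(c,p,z)[0]; rz=c["range_z"][int(p[1]),int(p[0])]
    pz=None
    # height from range
    M=np.array(c["cam_to_world"]); q=W[n]; d=(q-M[:3,3]); dep=-(M[:3,:3].T@d)[2]; hz=(M[:3,3]+d*rz/dep)[2]
    print(n,p.round(1),a,W[n].round(1),"range height",hz.round(1))
# deck corners from crop px, light mask
m=((s<22)&(v>185)).astype(np.uint8); k=np.zeros_like(m);k[105:240,248:385]=m[105:240,248:385]
cn=np.array([[232,45],[66,232],[336,463],[500,268]])/3.5+[235,100]-.36
C=ray(c,cn,20); print("corners",C.round(1)); print(np.linalg.norm(np.roll(C,-1,0)-C,axis=1))
src=np.array([[90,108],[-90,108],[-90,-140],[90,-140],[45,-96],[-62,-80]],float)
dst=np.vstack([C,W["win"],W["key"]])[:,:2]
for idx in([0,1,2,3,4,5],[1,2,4,5],[4,5]):
    a,b=src[idx],dst[idx]; a0,b0=a.mean(0),b.mean(0); A,Bc=a-a0,b-b0
    t=np.arctan2((A[:,0]*Bc[:,1]-A[:,1]*Bc[:,0]).sum(),(A*Bc).sum()); Rm=np.array([[np.cos(t),-np.sin(t)],[np.sin(t),np.cos(t)]]); o=b0-Rm@a0
    print(idx,t,o.round(1),"res",(dst-(src@Rm.T+o)).round(1).tolist(),{n:((W[n][:2]-o)@Rm).round(1).tolist() for n in W})
E
```

```text
win [353.3 178.3] 355 [ 491.4 -422.3   20. ] range height 22.2
key [318.7 206.9] 76 [ 420.4 -340.8   30. ] range height 41.3
pink [302.  186.7] 353 [ 466.9 -301.1   32. ] range height 32.6
yel [280.4 163.4] 349 [ 521.5 -249.1   32. ] range height 32.2
corners [[ 650.7 -294.2   20. ]
 [ 516.6 -184.4   20. ]
 [ 363.2 -369.8   20. ]
 [ 497.5 -479.9   20. ]]
[173.27846851 240.64647785 173.65826855 240.8376577 ]
[0, 1, 2, 3, 4, 5] -0.6896937002509176 [ 517.6 -319.5] res [[-5.0, -0.7], [-0.3, -5.5], [4.1, 0.4], [-0.5, 4.9], [0.2, -0.1], [1.5, 1.0]] {'win': [45.2, -95.9], 'key': [-61.5, -78.2], 'pink': [-50.8, -18.1], 'yel': [-41.8, 56.7]}
[1, 2, 4, 5] -0.6939702384742956 [ 519.  -320.9] res [[-6.6, 1.2], [-2.3, -4.2], [2.9, 1.1], [-1.2, 6.1], [-0.8, 1.2], [0.2, 1.9]] {'win': [43.7, -95.6], 'key': [-63.1, -78.4], 'pink': [-52.7, -18.2], 'yel': [-44.0, 56.7]}
[4, 5] -0.705586138979593 [ 519.5 -320. ] res [[-7.3, 2.0], [-4.4, -5.0], [3.0, -1.6], [0.3, 5.0], [-0.0, 0.0], [0.0, -0.0]] {'win': [45.0, -96.0], 'key': [-62.0, -80.0], 'pink': [-52.3, -19.7], 'yel': [-44.4, 55.3]}
```

Pose fit: reader origin (517.6, -319.5), angle -0.690 rad. The deck corners sit an even 3.5–5 mm inside the nominal ones, which is the body rim. The window and key residuals are under 2 mm, and the dish tops at 32–35 mm are as expected. Next I approach along an inner radius, clear of the stands.

```bash
cat >> h.py <<'E'
T=-0.6897; O=np.array([517.6,-319.5]); RM=np.array([[np.cos(T),-np.sin(T)],[np.sin(T),np.cos(T)]])
def P(x,y,z): return np.r_[O+RM@[x,y],z]
def rot(ax):  # tool x along reader direction ax, z down
    x=np.r_[RM@np.array(ax,float),0]; z=np.array([0,0,-1.]); return np.c_[x,np.cross(z,x),z]
def rd(p): return ((np.asarray(p)[:2]-O)@RM).round(1)
E
python3 - <<'E'
from h import *
from workcell import *
A=rot((-1,0)); 
for n,p,o in[("pre",P(-98,-18,120),A),("end",P(5,-18,26),A),("p2",P(45,30,26),A),("p2+y",P(45,30,26),rot((0,1))),("p2-y",P(45,30,26),rot((0,-1))),("home+y",P(45,-56,26),rot((0,1))),("home-y",P(45,-56,26),rot((0,-1))),("homeA",P(45,-56,26),A),("key",P(-62,-80,60),A)]:
    q=inverse_kinematics(p,o); print(n,p.round(),None if q is None else np.round(q,2))
s=read_state(); r0=s["tool_rot"]
def pol(r,a,z): a=np.radians(a); return np.array([r*np.cos(a),r*np.sin(a),z])
try:
    q=inverse_kinematics(pol(440,66,260),r0); print("retr",np.round(q,2))
    q2=q.copy(); q2[0]+=np.radians(-100)*1; print(np.round(q2,2))
    print(inverse_kinematics(pol(440,-34,260),A))
except Exception as e: print(e)
E
```

```text
pre [ 431. -271.  120.] [ 0.16  0.54  0.39  2.02 -0.33  0.65  1.64]
end [ 510. -337.   26.] [ 0.36  0.78  0.18  1.77 -0.23  0.6   1.56]
p2 [ 571. -325.   26.] [ 0.29  0.84  0.21  1.64 -0.25  0.69  1.51]
p2+y [ 571. -325.   26.] [ 0.14  0.89  0.47  1.65 -0.55  0.73  0.18]
p2-y [ 571. -325.   26.] [ 1.04  1.09 -1.08  1.6   1.05  1.12  2.15]
home+y [ 517. -391.   26.] [ 0.2   0.91  0.57  1.68 -0.68  0.75  0.42]
home-y [ 517. -391.   26.] [-0.01  1.12  1.    1.69 -1.12  1.01 -2.41]
homeA [ 517. -391.   26.] [ 0.44  0.83  0.18  1.67 -0.22  0.67  1.62]
key [ 419. -342.   60.] [ 0.47  0.65  0.15  1.95 -0.17  0.55  1.62]
retr [-1.24  0.19 -0.05  2.02  0.01  0.93 -0.11]
[-2.99  0.19 -0.05  2.02  0.01  0.93 -0.11]
[-0.34540433  0.3028541   1.00232599  2.05735572 -0.31603162  0.94192505
  1.7067103 ]
```

Run:
```python
from h import *
from workcell import *
A=rot((-1,0))
t0=read_state()["time"]
movep([179,402,260],read_state()["tool_rot"])
q=np.array(read_state()["qpos"]); q[0]=0.45; q[6]=1.6; goto_joints(q)
print(read_state()["eef_pos"],read_state()["time"])
clamp(); movep(P(-98,-18,120),A)
s=read_state(); print(s["eef_pos"],s["finger_gap"],s["ft_force"],s["time"])
movel(P(-98,-18,26))
s=read_state(); print(s["eef_pos"],s["ft_force"],s["time"])
c=camera("top"); cv2.imwrite("pics/a.png",cv2.resize(c["image"][100:270,235:395],None,fx=3.5,fy=3.5))
c=camera("wrist"); cv2.imwrite("pics/aw.png",c["image"]); pickle.dump(c,open("aw.pkl","wb"))
```

```text
[ 378.0672099  -225.86173602  260.30281026] 3.2667
[ 430.5039938  -270.88590965  120.75201541] -0.21930043077222616 [-1.29793943  0.44369781  0.83450431] 4.7083
[ 431.09670528 -271.30738801   27.17454822] [ 0.34960878 -0.38533482  0.21351449] 5.4833
```

View pics/aw.png

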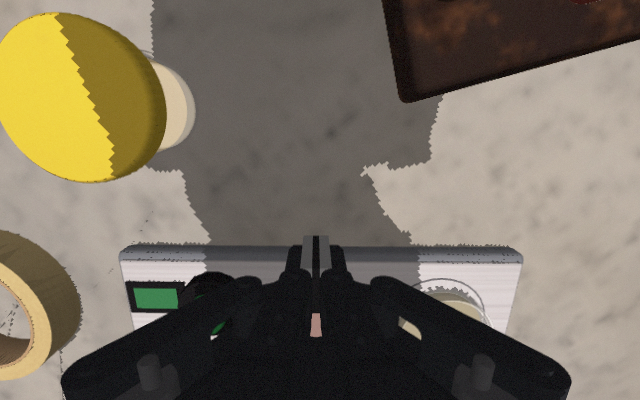

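The wrist view shows the closed fingers at the deck edge, and pink agar in the gap between them at (316,325), so they line up with the dish. Push 1 next.

```bash
cat >> h.py <<'E'
def dishes(c):
    hsv=cv2.cvtColor(c["image"],cv2.COLOR_BGR2HSV); h,s,v=[hsv[...,i].astype(int) for i in range(3)]
    r=(258,115,378,215); out={}
    for n,m in(("pink",(s>25)&((h<12)|(h>168))&(v>90)),("yel",(s>25)&(h>15)&(h<40)&(v>100))):
        p,a=blob(m.astype(np.uint8),r); out[n]=(p.round(1),a,rd(ray(c,p,32)[0]))
    return out
E
python3 - <<'E'
from h import *
from workcell import *
print(movel(P(-20,-18,26),max_speed=45,guard=10))
s=read_state(); print(rd(s["eef_pos"]),s["ft_force"],s["time"])
g=movel(P(9,-18,26),max_speed=20,guard=4)
s=read_state(); print(g,rd(s["eef_pos"]),s["ft_force"],s["time"])
c=camera("top"); print(dishes(c)); cv2.imwrite("pics/b.png",cv2.resize(c["image"][100:270,235:395],None,fx=3.5,fy=3.5))
E
```

```text
False
[-20.1 -18. ] [ 0.98872826 -0.37666507 -1.56569857] 7.4667
True [  6.3 -18.1] [-0.37165926  1.11404734  0.03113628] 8.6917Traceback (most recent call last):
  File "<stdin>", line 7, in <module>
  File "h.py", line 20, in dishes
    p,a=blob(m.astype(np.uint8),r); out[n]=(p.round(1),a,rd(ray(c,p,32)[0]))
        ~~~~^^^^^^^^^^^^^^^^^^^^^^
  File "h.py", line 10, in blob
    n,l,s,ce=cv2.connectedComponentsWithStats(k); i=1+np.argmax(s[1:,4]); return ce[i],s[i,4]
                                                      ~~~~~~~~~^^^^^^^^^
    return _wrapfunc(a, 'argmax', axis=axis, out=out, **kwds)
    return bound(*args, **kwds)
ValueError: attempt to get argmax of an empty sequence
```

```bash
sed -i 's/p,a=blob(m.astype(np.uint8),r); out/if not m[115:215,258:378].any(): continue\n        p,a=blob(m.astype(np.uint8),r); out/' h.py
python3 - <<'E'
from h import *
from workcell import *
movel(P(-8,-18,26),max_speed=60)
movel(P(-8,-18,75))
movep(P(45,42,75),rot((0,1)))
s=read_state(); print(rd(s["eef_pos"]),s["ft_force"],s["time"])
ims=[]
c=camera("top"); print(dishes(c)); ims.append(c["image"][100:270,235:395])
c=camera("scene"); pickle.dump(c,open("sc1.pkl","wb")); ims.append(c["image"][150:320,270:430])
cv2.imwrite("pics/b.png",cv2.resize(np.hstack(ims),None,fx=2.5,fy=2.5,interpolation=cv2.INTER_CUBIC))
E
```

```text
[44.6 41.6] [ 0.05978205 -0.32919768 -0.63262665] 10.825
{'pink': (array([328.6, 156.5]), np.int32(337), array([ 44.6, -18.5])), 'yel': (array([277.7, 203.6]), np.int32(478), array([-117.6,   -1.3]))}
```

View pics/b.png

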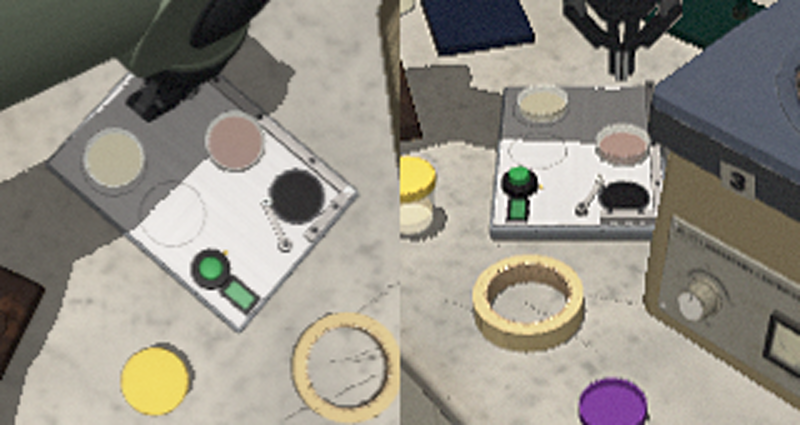

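The pink dish is against the rail at reader (44.6, -18.5), picture left (235,140). The yellow dish is untouched at (113,157). Push 2 along the rail is next.

Run:
```python
from h import *
from workcell import *
movel(P(45,42,26)); 
print(movel(P(45,5,26),max_speed=40,guard=8))
g=movel(P(45,-57,26),max_speed=20,guard=10)
s=read_state(); print(g,rd(s["eef_pos"]),s["eef_pos"][2],s["ft_force"],s["time"])
movel(P(45,-45,26),max_speed=60); movel(P(45,-45,90))
movep(P(-62,-60,90),rot((-1,0)))
ims=[]
c=camera("top"); print(dishes(c)); ims.append(c["image"][100:270,235:395])
c=camera("scene"); ims.append(c["image"][150:320,270:430])
cv2.imwrite("pics/c.png",cv2.resize(np.hstack(ims),None,fx=2.5,fy=2.5,interpolation=cv2.INTER_CUBIC))
print(read_state()["time"])
```

```text
False
True [ 44.5 -17.9] 25.738348099465753 [2.51609787 1.02646868 0.84506831] 13.9333
{'yel': (array([259.4, 138.7]), np.int32(26), array([-29.2, 133.5]))}
16.3833
```

View pics/c.png

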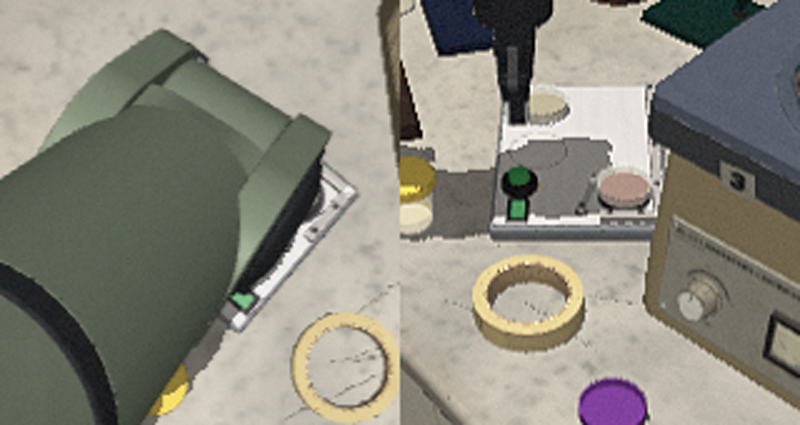

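```bash
cat >> h.py <<'E'
def pink_scene(c):
    hsv=cv2.cvtColor(c["image"],cv2.COLOR_BGR2HSV); h,s,v=[hsv[...,i].astype(int) for i in range(3)]
    p,a=blob((((h<12)|(h>168))&(s>35)&(v>80)).astype(np.uint8),(310,180,378,245)); return p.round(1),a,rd(ray(c,p,30)[0])
E
python3 - <<'E'
from h import *
from workcell import *
print(pink_scene(pickle.load(open("sc1.pkl","rb"))))
c=camera("scene"); pickle.dump(c,open("sc2.pkl","wb")); print(pink_scene(c)); s=read_state(); print(rd(s["eef_pos"]),s["ft_force"])
E
```

```text
(array([358.7, 208.3]), np.int32(166), array([ 44.1, -25.5]))
(array([359.4, 225. ]), np.int32(201), array([ 43.9, -94.3]))
[-61.9 -59.9] [ 0.249728   -0.72842532  0.10946434]
```

My retreat was hard-coded. The guard tripped at the roller (tool y = -17.9), so the "retreat" to y = -45 actually pushed the dish on, past the roller to about y = -87. I'll go behind it again and push gently until it meets the stop.

Run:
```python
from h import *
from workcell import *
movep(P(45,-25,75),rot((0,1)))
movel(P(45,-25,26))
g=movel(P(45,-57.5,26),max_speed=15,guard=12)
s=read_state(); y=rd(s["eef_pos"])[1]; print(g,rd(s["eef_pos"]),s["eef_pos"][2],s["ft_force"],s["time"])
c=camera("scene"); pickle.dump(c,open("sc3.pkl","wb")); print(pink_scene(c))
movel(P(45,y+12,26),max_speed=60); movel(P(45,y+12,90))
c=camera("scene"); print(pink_scene(c)); a=c["image"][150:320,270:430]
movep(P(-10,60,160),rot((0,1)))
c=camera("top"); print(dishes(c)); pickle.dump(c,open("top3.pkl","wb"))
cv2.imwrite("pics/d.png",cv2.resize(np.hstack([c["image"][100:270,235:395],a]),None,fx=2.5,fy=2.5,interpolation=cv2.INTER_CUBIC))
print(read_state()["time"])
```

```text
False [ 45.1 -56.4] 26.03125114772393 [3.67090268 4.89805885 0.78124571] 20.4
(array([359.3, 227.3]), np.int32(193), array([  43.3, -103.3]))
(array([359.2, 227.1]), np.int32(191), array([  43.2, -102.7]))
{'pink': (array([353.5, 177.9]), np.int32(354), array([ 43.6, -96.2])), 'yel': (array([278.8, 203.8]), np.int32(378), array([-116.2,   -3.5]))}
22.1
```

View pics/d.png

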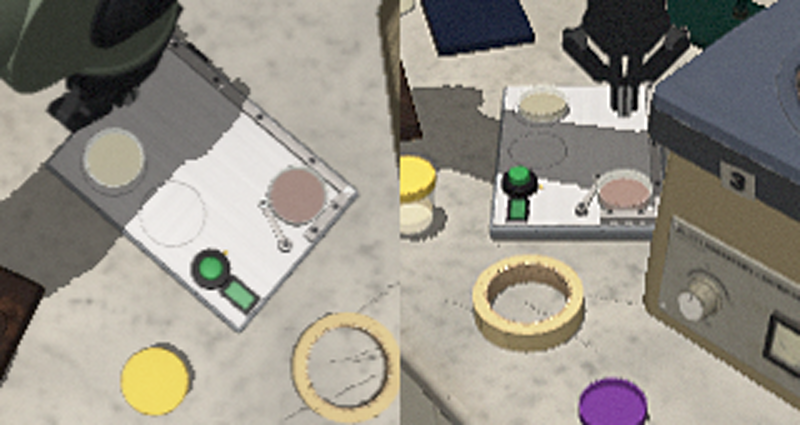

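The dish is over the window at (43.6, -96.2). The window centre measured (45.2, -95.9), and the last push ended at 5–6 N against the stop with the roller closed at (264,203). Next, the key.

Run:
```python
from h import *
from workcell import *
movep(P(-62,-79.5,80),rot((-1,0)))
movel(P(-62,-79.5,50))
f0=read_state()["ft_force"][2]
g=movel(P(-62,-79.5,31),max_speed=15,guard=8)
s=read_state(); print(g,s["eef_pos"],s["ft_force"][2]-f0,s["time"])
wait(.15); print(read_state()["eef_pos"][2],read_state()["ft_force"][2]-f0)
movel(P(-62,-79.5,90),max_speed=80)
movep(P(-60,70,170),rot((0,1)))
c=camera("top"); print(dishes(c)); d=camera("scene"); print(pink_scene(d))
cv2.imwrite("pics/e.png",cv2.resize(np.hstack([c["image"][100:270,235:395],d["image"][150:320,270:430]]),None,fx=2.5,fy=2.5,interpolation=cv2.INTER_CUBIC))
print(read_state()["time"])
```

```text
True [ 419.22352345 -341.42125508   35.88698787] 14.392902654019945 24.7583
35.90605831227122 14.31068435768818
{'pink': (array([353.5, 177.9]), np.int32(356), array([ 43.6, -96.2])), 'yel': (array([278., 203.]), np.int32(378), array([-116. ,   -0.7]))}
(array([359.2, 227.3]), np.int32(188), array([  43.1, -103.2]))
27.2583
```

View pics/e.png

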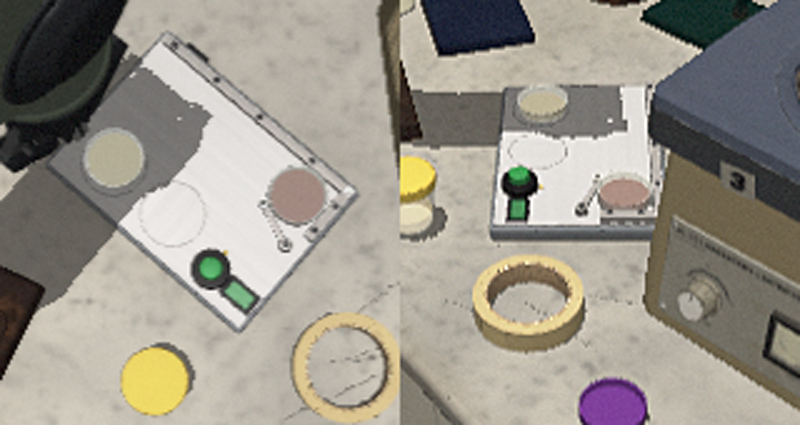

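The key bottomed out (14 N, 5.4 mm down) and is up again. The dish is home, the yellow dish, cup and stopper are where they were, and the arm is clear.

```bash
python3 -c "
from workcell import *
print(finish_job())"
```

```text
the job is handed in; nothing more can be done
None
```

I handed the job in: by the camera the pink dish is home over the window with the roller closed behind it, the start key was pressed and came back up, and the other objects look unmoved; part of the push past the roller ran unguarded at 60 mm/s because of a wrong retreat target, and no verdict came back.

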